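# Set the table stop screw of the disc sander

### The job

Turn the sander's speed dial fully anticlockwise to off. Then turn the steel thumbscrew at the front of the sander's table clockwise until it seats, back it off a quarter turn, and finish still gripping the thumbscrew there, so that I can do up its locknut; do not disturb the other things on the bench.

Things in the scene. Friction and masses are not known exactly. Their poses are not given: they have to be found in the camera images.
- dial_grip (a point): Grip of the black speed dial on the grey speed box: an upright bar 42 mm long (its own x), 14 mm thick (its own y), on a round foot 44 mm across; a white pointer mark lies on the -x half. The point is on the dial's vertical axis, 92 mm above the bench; the bar's top is at 99 mm, the foot's top at 69 mm. Grip it from above across the 14 mm. Its x turns with the dial; z is up.
- dial (a joint): Angle of the dial in rad: 0 is off, the anticlockwise end stop (a hard stop); it grows as the dial turns clockwise seen from above, up to 4.7. It stays where it is left (friction about 0.04 N m). It starts 0.6 to 1.4 rad from off.
- screw_grip (a point): Butterfly head of the thumbscrew, plain steel: 44 mm long (its own x), 9 mm thick (its own y), 24 mm high. The point is its centre, on the screw's vertical axis, 141 mm above the bench. It stands over an ear (44 mm wide, top at 100 mm) in front of the sander's table; a dark fixed locknut lies on the ear up to 106 mm. Grip it from above across the 9 mm. Its x turns with the screw; z is up.
- screw (a joint): Angle of the thumbscrew in rad; it grows as the screw turns clockwise seen from above (tightening). At 3.2 it seats on a hard stop; a quarter turn back from there is 1.63. It starts 0.5 to 1.3 rad short of seated, stays where it is left (friction about 0.05 N m), and does not rise or sink noticeably as it turns.
- sander: Small grey bench disc sander, fixed to the bench. Origin on the bench straight under the thumbscrew; its x axis points from the thumbscrew towards the disc and motor, z up. The aluminium table (170 mm wide, top at 100 mm) runs from 22 to 132 mm along x; the upright disc, 132 mm across with its top 178 mm above the bench, stands at 136 to 150 mm, and the motor behind it reaches to 260 mm.
- controller: Grey speed box of the sander, 120 x 110 x 55 mm, fixed to the bench, on the other side from the sander (which side varies). Origin at the centre of its underside; the dial stands in the middle of its top.
- sanding_block: Bystander: wooden sanding block, 160 mm long (its x), 50 mm wide, 36 mm high, lying lengthwise between the sander and the speed box. Origin at the centre of its underside. Leave alone.
- glue_mid (a point): Bystander: white glue bottle with a black cap, 48 mm across and 120 mm tall, standing about 150 mm beyond the speed box's dial. The point is its centre. Leave alone.
- screwdriver_grip (a point): Bystander: screwdriver lying towards one side of the bench. The point is on its handle. Leave alone.
Not all that is in view belongs to the job. What is meant by the controller is not yellow, and is the larger of those in its own colour.

How it is judged:
By the outcome, as a careful person would: the job done as asked, in the order asked, and still so for the second after the job is handed in, while the arm keeps its last pose, push and grip.
It also fails if it takes over 58 s, if anything falls off the work surface, if the arm or the gripper's body presses on something with over 40 N, if the wrist force passes 120 N, or if a joint passes its speed limit or range.

### The arm

A 7-joint arm with a two-finger parallel gripper is mounted at the origin on the work surface. World frame = base frame: x ahead of the robot, y to its left, z up, the work surface at z = 0. Lengths are in m, angles in rad, forces in N, time in s.
With the tool pointing down it reaches from about 0.35 to 0.775 m from the base axis. Payload 3.1 kg.
Tool frame: the origin (TCP) lies midway between the tips of the shut fingers; the grasp point (between the pads) lies 19 mm behind it; z points along the fingers, y is the line along which they close (so a half turn about z gives the same grasp; the last joint's range is limited). The gripper opens to 85 mm and grips with 20 to 120 N. Pads are 22 mm wide; open, the fingers measure 114 mm over their backs; the gripper's body (76 mm by 85 mm) begins 54 mm behind the grasp point. The pads swing forward as they close: fully open they stand 13 mm farther back than shut.
Start: joints at [-1.187, 0.311, 0.014, 1.512, -0.004, 1.319, -0.027], TCP at [0.227, 0.501, 0.231] pointing down, gripper open.
Joint ranges: [-2.7, 2.7], [-0.3, 1.91], [-1.27, 1.3], [0.12, 2.57], [-1.44, 4.58], [0.2, 2.03], [-3.05, 3.05]. Speed limits (rad/s): [2.79, 2.79, 3.14, 3.14, 3.14, 3.14, 3.14].

### API

Orientations are given as a unit quaternion [x, y, z, w].
In Python, from bench import bot, snapshot, camera_model gives the robot as it stands.
- The arm moves only by the tool servo_tool, never from a script. Its arguments are lists of equal length, an entry for each row: "hand": the opening in per cent of the stroke, from 0 (shut) to 100 (fully open); "travel": the shift along the tool's x, y, z in units of 25 mm (1.0 is 25 mm), a list of three; "spin": the turn about the tool's z in units of 5 degrees (1.0 is 5 degrees). In form: {"hand": [hand, ...], "travel": [[x, y, z], ...], "spin": [spin, ...]}. A call has 1 to 10 rows; each row shifts and turns the commanded pose from where the row before left it, along the tool's axes as they then stand; what a row does not reach is not made up. A row lasts 1/12 s, in which the tool goes at most 41.7 mm and 7.16 degrees, less where a joint would pass 70% of its speed; a pose out of reach is approached as far as the arm can. A call is refused whole if a number of a shift passes 1 or a number of a turn 1, either way. A call with a gripper value outside its range is refused whole. The fingers move at their own pace and stop on an object; "squeeze" is the grip in N (left out, the last holds). Time passes only in rows, so rows that do not move let the fingers close. It gives the time, the measured TCP pose, the force, the opening and the grip force at its end, in the units of the state.
- bot.observe(): the state, without advancing time (a new reading comes with each control period).
- snapshot(name): name is "scene" or "top" or "wrist"; returns (picture, depth): 384x512x3 uint8, blue, green, red; 384x512 float32, m along the optical axis (not along the pixel's ray), 0 where there is no reading.
- camera_model(name): a dict with "mtx" (3x3 intrinsics, pixels), "R" (3x3) and "t" (3): a world point X has camera coordinates R X + t. Camera axes: x right, y down, z forward; pixel columns grow to the right and rows downward; lengths in m; the calibration is good to about 2 mm. A picture is of the moment at which its call begins: read the wrist's pose just before it. camera_model takes no time and is no camera call; for the wrist camera it gives the pose at the moment of the call.
- bot.hand_in(): hands the job in; it is judged then, once.
The state is a dict: "clock": time; "joint_pos": joint angles; "joint_velocities": joint speeds; "joint_torque": joint torques, N m; "position": TCP position; "tcp_rot": TCP orientation; "wrist_force": force on the tool from outside, world axes, zero at the start; "ft_torque": the same for the moment, N m; "grip_width": finger opening in m; "gripper_force": force on a finger pad.
Only numpy, scipy, OpenCV 4.12 (cv2) and the standard library are available. Lean on these libraries where they do the work, as an engineer would, in place of code of your own. Each camera call takes 0.05 s, during which the arm holds its last target. There are 200 camera calls.

## Working session

There is one attempt and no reset: what is moved stays moved. The work goes in short steps, Python scripts to look and compute and a tool call to move; the robot and the scene stay as the last step left them, time stands still between calls to the robot, and variables do not carry over. Pictures are saved under pics/ and viewed, at most 10 in all, crops included, and the job is handed in when it is done.

Besides the shell and the picture viewer there is one more tool, called as name([rows], argument=value, ...), one row to a line, values as JSON. servo_tool: Moves the arm, as the interface text tells. Its arguments: {"type":"object","properties":{"hand":{"type":"array","items":{"type":"number"}},"travel":{"type":"array","items":{"type":"array","items":{"type":"number"}}},"spin":{"type":"array","items":{"type":"number"}},"squeeze":{"type":"number"}},"required":["hand","travel","spin"]}

```bash
mkdir -p pics; ls; python3 - <<'E'
from bench import bot, snapshot, camera_model
import cv2,numpy as np
for n in("top","scene"):
    p,d=snapshot(n); np.savez(f"{n}0.npz",p=p,d=d,**camera_model(n)); cv2.imwrite(f"pics/{n}0.png",p)
    m=camera_model(n); print(n,np.round(m["mtx"],1).tolist(),np.round(m["R"],3).tolist(),np.round(m["t"],3))
s=bot.observe(); print(s["clock"],s["position"],s["tcp_rot"],s["grip_width"])
E
```

```text
pics
top [[433.4, 0.0, 263.4], [0.0, 433.4, 198.0], [0.0, 0.0, 1.0]] [[0.054, -0.999, -0.007], [-0.978, -0.051, -0.2], [0.2, 0.017, -0.98]] [0.037 0.553 1.312]
scene [[471.4, 0.0, 255.2], [0.0, 471.4, 198.5], [0.0, 0.0, 1.0]] [[0.234, 0.972, 0.003], [0.544, -0.129, -0.829], [-0.806, 0.196, -0.559]] [-0.184 -0.198  1.853]
0.1 [0.22688115 0.50032175 0.23033086] [ 2.11246307e-01  9.77432294e-01 -1.03726215e-03 -1.83157375e-04] 0.08535939742528814
```

View pics/top0.png

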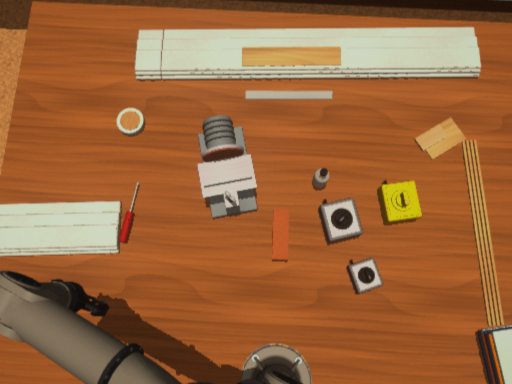

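View pics/scene0.png

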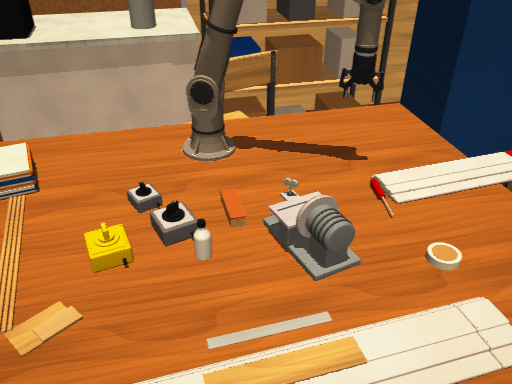

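Top view: the candidates for the controller are the large grey box (342,220), the small grey box (366,275) and the yellow box (401,201). I choose the large grey one, since the glue stands beyond it at (321,178). The thumbscrew is at about (231,198), on the sander's near edge.

```bash
cat > h.py <<'E'
import numpy as np,cv2
def ray(m,uv,z):
    R,t=m["R"],m["t"]; c=-R.T@t; d=R.T@np.linalg.inv(m["mtx"])@np.array([uv[0],uv[1],1.]); return c+d*(z-c[2])/d[2]
def pix(m,X):
    q=m["mtx"]@(m["R"]@np.asarray(X)+m["t"]); return q[:2]/q[2]
E
python3 - <<'E'
from h import *
T=np.load("top0.npz"); S=np.load("scene0.npz")
print("box top ctr",ray(T,(342,216),.055),"small",ray(T,(366,273),.04),"screw",ray(T,(230,198),.141))
print("scene: dial",ray(S,(177,211),.092),"screw",ray(S,(290,184),.141))
p=T["p"];d=T["d"]
# dark dial bits in box region lying above z .085
v,u=np.mgrid[0:384,0:512]
K=T["mtx"];P=np.stack([(u-K[0,2])/K[0,0]*d,(v-K[1,2])/K[1,1]*d,d],-1)
W=(P-T["t"])@T["R"]
for n,(a,b,c,e),z0,z1 in(("dial",(315,195,365,245),.085,.105),("screw",(205,180,255,225),.122,.16)):
    w=W[b:e,a:c].reshape(-1,3); w=w[(w[:,2]>z0)&(w[:,2]<z1)]
    q=w[:,:2]; print(n,len(w),w.mean(0),w[:,2].max()); 
    if len(w)>3:
        (cx,sz,an)=cv2.minAreaRect(q.astype(np.float32)); print(cx,sz,an)
a=cv2.resize(p[185:255,300:430],None,fx=6,fy=6,interpolation=cv2.INTER_CUBIC)[:, :400]
b=cv2.resize(p[185:255,200:266],None,fx=6,fy=6,interpolation=cv2.INTER_CUBIC)
cv2.imwrite("pics/crop1.png",np.hstack([a,b]))
E
```

```text
box top ctr [ 0.50560749 -0.18212038  0.055     ] small [ 0.33427904 -0.26145153  0.04      ] screw [0.52746545 0.16363366 0.141     ]
scene: dial [ 0.53022457 -0.16741725  0.092     ] screw [0.54025593 0.16301687 0.141     ]
dial 63 [ 0.49488287 -0.17886039  0.09739847] 0.10248486415194924
(0.4958938658237457, -0.17992717027664185) (0.013269675895571709, 0.040609754621982574) 43.64388656616211
screw 53 [0.5299903  0.16432641 0.14899589] 0.15636879961864528
(0.5305399298667908, 0.16458474099636078) (0.04355143755674362, 0.008301861584186554) 48.24064636230469
```

View pics/crop1.png

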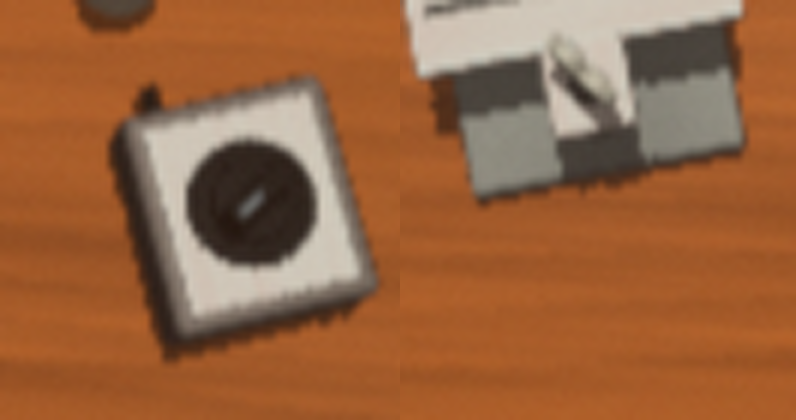

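The crop confirms the large grey box with its round black dial, foot centre at about crop (252,203) with the bar running lower-left to upper-right. It also shows the steel butterfly head over the ear at crop (585,75). Depth gives the dial at (0.496, -0.180) with a 41x13 mm bar and the screw at (0.530, 0.164) with a 44x8 mm head. Both match the sizes given, so I'm moving over the dial.

servo_tool([
  [-1,-0.97,0],
  [-1,-0.97,0],
  [-1,-0.97,0],
  [-1,-0.97,0],
  [-1,-0.97,0],
  [-1,-0.97,0],
  [-1,-0.97,0],
  [-1,-0.97,0],
  [-1,-0.97,0],
  [-1,-0.97,0],
], hand=[100,100,100,100,100,100,100,100,100,100], spin=[0,0,0,0,0,0,0,0,0,0])

```text
clock: 0.93
position: [0.3546, 0.175, 0.231]
tcp_rot: [0.211, 0.977, -0.0, -0.0]
wrist_force: [1.3, -0.4, 0.6]
grip_width: 0.0851
gripper_force: 0.0
```

servo_tool([
  [-1,-0.97,0],
  [-1,-0.97,0],
  [-1,-0.97,0],
  [-1,-0.97,0],
  [-1,-0.97,0],
  [-1,-0.97,0],
  [-1,-0.97,0],
  [-1,-0.97,0],
  [-1,-0.97,0],
  [-1,-0.97,0],
], hand=[100,100,100,100,100,100,100,100,100,100], spin=[0,0,0,0,0,0,0,0,0,0])

```text
clock: 1.77
position: [0.4823, -0.1486, 0.231]
tcp_rot: [0.211, 0.977, 0.0, -0.0]
wrist_force: [0.8, -0.1, 0.3]
grip_width: 0.0853
gripper_force: 0.0
```

servo_tool([
  [-1,-0.65,0],
  [0,0,0],
  [0,0,0],
  [0,0,0],
  [0,0,0],
  [0,0,0],
  [0,0,0],
  [0,0,0],
], hand=[100,100,100,100,100,100,100,100], spin=[0,1,1,1,1,0.4,0,0])

```text
clock: 2.43
position: [0.498, -0.1722, 0.2309]
tcp_rot: [0.393, 0.919, -0.0, -0.0]
wrist_force: [-0.2, 0.6, 0.0]
grip_width: 0.0854
gripper_force: 0.0
```

```bash
cat >> h.py <<'E'
def look(box,z0,z1,name):
    "box: centre xy guess, radius; points with heights z0..z1 -> rect in world and offset in tool units"
    from bench import bot,snapshot,camera_model
    s=bot.observe(); m=camera_model("wrist"); p,d=snapshot("wrist"); cv2.imwrite(name,p)
    v,u=np.mgrid[0:384,0:512]; K=m["mtx"]
    P=np.stack([(u-K[0,2])/K[0,0]*d,(v-K[1,2])/K[1,1]*d,d],-1); W=(P-m["t"])@m["R"]
    k=(d>0)&(W[...,2]>z0)&(W[...,2]<z1)&(np.hypot(W[...,0]-box[0],W[...,1]-box[1])<box[2])
    w=W[k]; print(len(w),w.mean(0) if len(w) else "")
    if len(w)>5:
        c,sz,an=cv2.minAreaRect(w[:,:2].astype(np.float32)); print("rect",c,sz,an,"top",w[:,2].max(), "pix",u[k].mean(),v[k].mean())
        from scipy.spatial.transform import Rotation as Rn
        R=Rn.from_quat(s["tcp_rot"]).as_matrix(); e=np.array([c[0],c[1],s["position"][2]])-s["position"]
        print("tool y ang",np.degrees(np.arctan2(R[1,1],R[0,1])),"offset tool units",(R.T@e/.025).round(3),s["position"])
    return p,W
E
python3 - <<'E'
from h import *
look((.496,-.180,.035),.085,.105,"pics/w1.png")
E
```

```text
707 [ 0.496821   -0.17868347  0.09788844]
rect (0.4981357753276825, -0.18007245659828186) (0.013991819694638252, 0.04160434007644653) 44.98902893066406 top 0.10097137871180882 pix 252.021216407355 184.93493635077795
tool y ang 43.676945237048734 offset tool units [-0.231 -0.215 -0.   ] [ 0.49803615 -0.17218576  0.23091228]
```

View pics/w1.png

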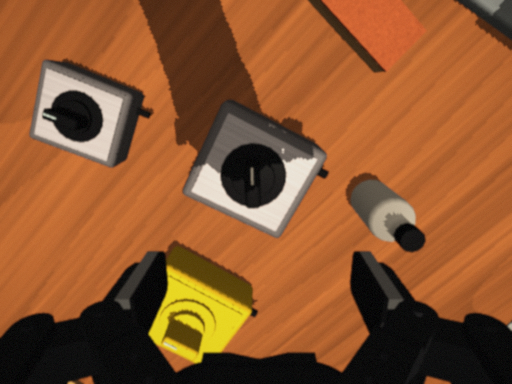

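The wrist view shows the large grey box's dial at (252,185) with its mark, the glue at (390,215) and the fingers clear of everything. The dial measures (0.498, -0.180) with its thickness axis at 45°. I'll correct and descend.

servo_tool([
  [-0.23,-0.22,0],
  [0,0,0.8],
  [0,0,1],
  [0,0,1],
  [0,0,1],
  [0,0,1],
  [0,0,0.8],
  [0,0,0.5],
  [0,0,0.2],
  [0,0,0],
], hand=[100,100,100,100,100,100,100,100,100,100], spin=[0,-0.26,0,0,0,0,0,0,0,0], squeeze=30)

```text
clock: 3.32
position: [0.4972, -0.1806, 0.0726]
tcp_rot: [0.384, 0.924, -0.0, -0.001]
wrist_force: [0.7, 0.2, -0.1]
grip_width: 0.0853
gripper_force: 0.0
```

servo_tool([
  [0,0,0],
  [0,0,0],
  [0,0,0],
  [0,0,0],
  [0,0,0],
  [0,0,0],
  [0,0,0],
  [0,0,0],
  [0,0,0],
  [0,0,0],
], hand=[50,30,10,0,0,0,0,0,0,0], spin=[0,0,0,0,0,0,0,0,0,0])

```text
clock: 4.15
position: [0.4982, -0.1808, 0.0744]
tcp_rot: [0.384, 0.924, -0.0, 0.0]
wrist_force: [-2.1, -0.4, 5.1]
grip_width: 0.0133
gripper_force: 33.2
```

servo_tool([
  [0,0,0],
  [0,0,0],
  [0,0,0],
  [0,0,0],
  [0,0,0],
  [0,0,0],
  [0,0,0],
  [0,0,0],
], hand=[0,0,0,0,0,0,0,0], spin=[-0.8,-0.8,-0.8,-0.8,-0.8,-0.8,-0.8,0])

```text
clock: 4.82
position: [0.4982, -0.1808, 0.0743]
tcp_rot: [0.148, 0.989, 0.0, 0.0]
wrist_force: [-2.3, -0.6, 5.9]
grip_width: 0.0134
gripper_force: 33.2
```

```bash
cat > st.py <<'E'
from bench import bot; import numpy as np
s=bot.observe(); q=s["tcp_rot"]; y=np.degrees(2*np.arctan2(q[1],q[0])-np.pi/2)
print(s["clock"],"yaw_y",((y+180)%360-180).round(2),"torque",np.round(s["ft_torque"],3),"F",np.round(s["wrist_force"],1),"w",s["grip_width"],s["position"],"q7",s["joint_pos"][6])
E
python3 st.py
```

```text
4.8167 yaw_y 72.97 torque [-0.007  0.541  0.026] F [-2.3 -0.6  5.9] w 0.013363983875538159 [ 0.49816296 -0.18078     0.07434707] q7 1.8459362924968008
```

servo_tool([
  [0,0,0],
  [0,0,0],
  [0,0,0],
  [0,0,0],
  [0,0,0],
], hand=[0,0,0,0,0], spin=[-0.5,-0.5,-0.5,-0.5,0])

```text
clock: 5.23
position: [0.4982, -0.1808, 0.0744]
tcp_rot: [0.062, 0.998, -0.0, 0.0]
wrist_force: [-2.1, -0.8, 6.1]
grip_width: 0.0131
gripper_force: 33.2
```

```bash
python3 st.py
```

```text
5.2333 yaw_y 82.9 torque [ 0.006  0.459 -0.011] F [-2.1 -0.8  6.1] w 0.013117700837730702 [ 0.49816727 -0.18081798  0.07438318] q7 1.9990568420957548
```

servo_tool([
  [0,0,0],
  [0,0,0],
  [0,0,0],
  [0,0,0],
  [0,0,0],
], hand=[0,0,0,0,0], spin=[-0.5,-0.5,-0.5,-0.5,0])

```text
clock: 5.65
position: [0.4982, -0.1808, 0.0744]
tcp_rot: [-0.025, 1.0, -0.0, 0.0]
wrist_force: [-2.1, -0.8, 7.0]
grip_width: 0.0131
gripper_force: 33.2
```

```bash
python3 st.py
```

```text
5.65 yaw_y 92.9 torque [-0.028  0.547 -0.022] F [-2.1 -0.8  7. ] w 0.01307576528105917 [ 0.49818926 -0.18079874  0.07438321] q7 2.1538355718929454
```

servo_tool([
  [0,0,0],
  [0,0,0],
  [0,0,0],
  [0,0,0],
  [0,0,0],
], hand=[0,0,0,0,0], spin=[-0.5,-0.5,-0.5,-0.5,0])

```text
clock: 6.07
position: [0.4981, -0.1808, 0.0744]
tcp_rot: [-0.112, 0.994, -0.0, 0.0]
wrist_force: [-2.5, -0.7, 6.2]
grip_width: 0.0133
gripper_force: 33.2
```

```bash
python3 st.py
```

```text
6.0667 yaw_y 102.9 torque [-0.009  0.558  0.018] F [-2.5 -0.7  6.2] w 0.01330420612267477 [ 0.49813137 -0.18081416  0.07436588] q7 2.3091641037584703
```

servo_tool([
  [0,0,0],
  [0,0,0],
  [0,0,0],
  [0,0,0],
  [0,0,0],
], hand=[0,0,0,0,0], spin=[-0.5,-0.5,-0.5,-0.5,0])

```text
clock: 6.48
position: [0.4983, -0.1809, 0.0745]
tcp_rot: [-0.194, 0.981, 0.001, 0.001]
wrist_force: [-1.9, 0.3, 5.7]
grip_width: 0.0134
gripper_force: 78.7
```

```bash
python3 st.py
```

```text
6.4833 yaw_y 112.32 torque [ 0.198  0.431 -2.159] F [-1.9  0.3  5.7] w 0.01336594694339133 [ 0.49832516 -0.18085238  0.07450525] q7 2.4592467596451444
```

servo_tool([
  [0,0,0],
  [0,0,0],
  [0,0,0],
], hand=[0,0,0], spin=[0.15,0,0])

```text
clock: 6.73
position: [0.4983, -0.1808, 0.0745]
tcp_rot: [-0.187, 0.982, 0.001, 0.001]
wrist_force: [-1.5, 0.3, 6.1]
grip_width: 0.0133
gripper_force: 71.0
```

```bash
python3 st.py
```

```text
6.7333 yaw_y 111.55 torque [ 0.173  0.454 -1.885] F [-1.5  0.3  6.1] w 0.013293455365812855 [ 0.49832488 -0.18081778  0.07449476] q7 2.446929322856471
```

servo_tool([
  [0,0,0],
  [0,0,0],
  [0,0,0],
], hand=[0,0,0], spin=[0.7,0,0])

```text
clock: 6.98
position: [0.4984, -0.1808, 0.0744]
tcp_rot: [-0.16, 0.987, 0.0, 0.0]
wrist_force: [-2.2, -0.5, 4.7]
grip_width: 0.0135
gripper_force: 41.8
```

```bash
python3 st.py
```

```text
6.9833 yaw_y 108.37 torque [ 0.032  0.47  -0.661] F [-2.2 -0.5  4.7] w 0.013534734307619312 [ 0.49836409 -0.180772    0.07441513] q7 2.3954144373986668
```

servo_tool([
  [0,0,0],
  [0,0,0],
  [0,0,0],
  [0,0,0],
  [0,0,0],
  [0,0,0],
  [0,0,0],
  [0,0,-0.5],
  [0,0,-1],
], hand=[0,0,20,60,100,100,100,100,100], spin=[0.24,0,0,0,0,0,0,0,0])

```text
clock: 7.73
position: [0.4955, -0.1791, 0.1086]
tcp_rot: [-0.152, 0.988, 0.002, -0.004]
wrist_force: [0.3, 0.9, -0.2]
grip_width: 0.0853
gripper_force: 0.0
```

servo_tool([
  [0,0,-1],
  [0,0,-1],
  [0,0,-1],
  [0,0,-1],
  [0,0,-1],
  [0,0,-0.7],
], hand=[100,100,100,100,100,100], spin=[0,0,0,0,0,0])

```text
clock: 8.23
position: [0.499, -0.1807, 0.2563]
tcp_rot: [-0.152, 0.988, -0.001, 0.002]
wrist_force: [-0.5, 0.1, 0.0]
grip_width: 0.085
gripper_force: 0.0
```

```bash
python3 st.py; python3 - <<'E'
from h import *
look((.498,-.180,.035),.085,.105,"pics/w2.png")
E
```

```text
8.2333 yaw_y 107.45 torque [-0.048 -0.045  0.02 ] F [-0.5  0.1  0. ] w 0.08499372243047898 [ 0.49897899 -0.18066518  0.25630772] q7 2.3034041968147507
611 [ 0.49636586 -0.18090394  0.09807481]
rect (0.4976670444011688, -0.18029245734214783) (0.04068269208073616, 0.01372495200484991) 17.109182357788086 top 0.10080932204521013 pix 258.8117839607201 169.79050736497544
tool y ang 107.45238053419396 offset tool units [ 0.046  0.03  -0.   ] [ 0.49897899 -0.18066518  0.25630772]
```

View pics/w2.png

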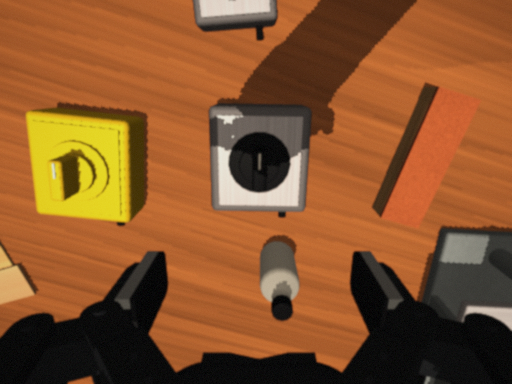

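The wrist view shows the dial's bar lined up with the box at (259,165) and the glue still standing at (280,280). The dial turned 62° and sits on its stop, so it is off. Next I move over the thumbscrew.

servo_tool([
  [-0.41,1,0],
  [-0.41,1,0],
  [-0.41,1,0],
  [-0.41,1,0],
  [-0.41,1,0],
  [-0.41,1,0],
  [-0.41,1,0],
  [-0.41,1,0],
  [-0.41,1,0],
  [-0.41,1,0],
], hand=[100,100,100,100,100,100,100,100,100,100], spin=[0,0,0,0,0,0,0,0,0,0])

```text
clock: 9.12
position: [0.5208, 0.0902, 0.2533]
tcp_rot: [-0.152, 0.988, 0.0, -0.0]
wrist_force: [-0.3, -0.4, 0.3]
grip_width: 0.0853
gripper_force: 0.0
```

servo_tool([
  [-0.41,1,0],
  [-0.41,1,0],
  [-0.4,0.8,0],
  [0,0,0],
  [0,0,0],
  [0,0,0],
  [0,0,0],
  [0,0,0],
  [0,0,0],
  [0,0,0],
], hand=[100,100,100,100,100,100,100,100,100,100], spin=[0,0,0,1,1,1,1,1,1,1])

```text
clock: 9.95
position: [0.5289, 0.1648, 0.2532]
tcp_rot: [0.155, 0.988, -0.0, -0.0]
wrist_force: [-0.3, -0.1, 0.5]
grip_width: 0.0854
gripper_force: 0.0
```

servo_tool([
  [0,0,0],
  [0,0,0],
  [0,0,0],
  [0,0,0],
  [0,0,0],
  [0,0,0],
  [0,0,0],
  [0,0,0],
  [0,0,0],
  [0,0,0],
], hand=[100,100,100,100,100,100,100,100,100,100], spin=[1,1,1,1,1,1,1,1,1,1])

```text
clock: 10.78
position: [0.5289, 0.1648, 0.2532]
tcp_rot: [0.558, 0.83, -0.0, -0.0]
wrist_force: [-0.4, -0.2, 0.4]
grip_width: 0.0854
gripper_force: 0.0
```

servo_tool([
  [0,0,0],
  [0,0,0],
  [0,0,0],
  [0,0,0],
  [0,0,0],
  [0,0,0],
  [0,0,0],
  [0,0,0],
  [0,0,0],
  [0,0,0],
], hand=[100,100,100,100,100,100,100,100,100,100], spin=[1,1,1,1,1,1,1,1,1,1])

```text
clock: 11.62
position: [0.5289, 0.1648, 0.2532]
tcp_rot: [0.856, 0.517, -0.0, -0.0]
wrist_force: [-0.1, 0.5, 0.7]
grip_width: 0.0852
gripper_force: 0.0
```

servo_tool([
  [0,0,0],
  [0,0,0],
  [0,0,0],
  [0,0,0],
  [0,0,0],
  [0,0,0],
], hand=[100,100,100,100,100,100], spin=[1,1,0.85,0,0,0])

```text
clock: 12.12
position: [0.529, 0.1649, 0.2535]
tcp_rot: [0.912, 0.409, -0.0, -0.0]
wrist_force: [-0.8, 0.2, -0.0]
grip_width: 0.0853
gripper_force: 0.0
```

```bash
python3 st.py; python3 - <<'E'
from h import *
look((.530,.164,.03),.138,.165,"pics/w3.png")
E
```

```text
12.1167 yaw_y -41.7 torque [ 0.029 -0.009  0.013] F [-0.8  0.2 -0. ] w 0.08534525421674835 [0.52899617 0.16486751 0.25349116] q7 -0.8531109385553093
594 [0.53498504 0.16696244 0.15022914]
rect (0.5332505106925964, 0.1651763916015625) (0.04327482730150223, 0.00894668698310852) 48.801490783691406 top 0.15458234592771128 pix 262.7390572390572 184.66329966329965
tool y ang -41.69648350567758 offset tool units [ 0.122  0.119 -0.   ] [0.52899617 0.16486751 0.25349116]
```

View pics/w3.png

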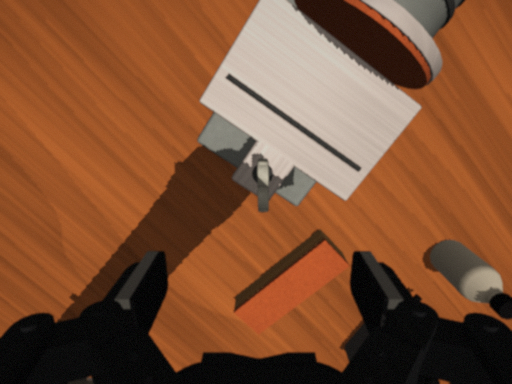

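The wrist view shows the butterfly head at (263,180) in front of the slotted table, with the sanding block at (290,280) and the glue at (465,275) clear of the fingers. The head is at (0.533, 0.165), top at 154 mm, size 43x9 mm, which is consistent. Descending to grip.

servo_tool([
  [0.12,0.12,0],
  [0,0,0.8],
  [0,0,1],
  [0,0,1],
  [0,0,1],
  [0,0,0.8],
  [0,0,0.4],
  [0,0,0.18],
  [0,0,0],
], hand=[100,100,100,100,100,100,100,100,100], spin=[-0.1,0,0,0,0,0,0,0,0], squeeze=40)

```text
clock: 12.92
position: [0.5333, 0.1649, 0.1238]
tcp_rot: [0.911, 0.412, -0.001, 0.0]
wrist_force: [0.1, 0.3, 0.6]
grip_width: 0.0853
gripper_force: 0.0
```

servo_tool([
  [0,0,0],
  [0,0,0],
  [0,0,0],
  [0,0,0],
  [0,0,0],
  [0,0,0],
  [0,0,0],
  [0,0,0],
  [0,0,0],
  [0,0,0],
], hand=[50,30,10,0,0,0,0,0,0,0], spin=[0,0,0,0,0,0,0,0,0,0])

```text
clock: 13.75
position: [0.5337, 0.165, 0.1248]
tcp_rot: [0.911, 0.412, 0.0, 0.0]
wrist_force: [-0.4, -0.2, 2.9]
grip_width: 0.0083
gripper_force: 42.5
```

```bash
python3 st.py
```

```text
13.75 yaw_y -41.29 torque [-0.077  0.124  0.06 ] F [-0.4 -0.2  2.9] w 0.008301496206916486 [0.53367934 0.16499268 0.12475751] q7 -0.7766038143991267
```

servo_tool([
  [0,0,0],
  [0,0,0],
  [0,0,0],
  [0,0,0],
  [0,0,0],
  [0,0,0],
  [0,0,0],
], hand=[0,0,0,0,0,0,0], spin=[0.8,0.8,0.8,0.8,0.8,0.8,0.2])

```text
clock: 14.33
position: [0.534, 0.1646, 0.1247]
tcp_rot: [0.979, 0.204, 0.001, 0.0]
wrist_force: [-0.3, -0.9, 3.1]
grip_width: 0.0084
gripper_force: 42.7
```

servo_tool([
  [0,0,0],
  [0,0,0],
  [0,0,0],
  [0,0,0],
  [0,0,0],
], hand=[0,0,0,0,0], spin=[0.4,0.4,0.4,0.3,0])

```text
clock: 14.75
position: [0.5341, 0.1644, 0.1247]
tcp_rot: [0.99, 0.141, 0.001, 0.0]
wrist_force: [1.0, -2.1, 2.9]
grip_width: 0.008
gripper_force: 42.8
```

```bash
python3 st.py
```

```text
14.75 yaw_y -73.83 torque [-0.332 -0.123 -0.069] F [ 1.  -2.1  2.9] w 0.008014799961058729 [0.53406365 0.16440132 0.12472272] q7 -1.278738045110933
```

servo_tool([
  [0,0,0],
  [0,0,0],
  [0,0,0],
  [0,0,0],
  [0,0,0],
], hand=[0,0,0,0,0], spin=[0.4,0.4,0.4,0.4,0])

```text
clock: 15.17
position: [0.5341, 0.1643, 0.1248]
tcp_rot: [0.997, 0.073, 0.001, 0.001]
wrist_force: [1.2, -2.4, 4.4]
grip_width: 0.0086
gripper_force: 48.7
```

```bash
python3 st.py
```

```text
15.1667 yaw_y -81.64 torque [-0.56  -0.164  0.826] F [ 1.2 -2.4  4.4] w 0.008629936165135105 [0.53410199 0.16430164 0.12475229] q7 -1.398885100004131
```

servo_tool([
  [0,0,0],
  [0,0,0],
  [0,0,0],
  [0,0,0],
], hand=[0,0,0,0], spin=[0.4,0,0,0])

```text
clock: 15.5
position: [0.5341, 0.1643, 0.1248]
tcp_rot: [0.998, 0.056, 0.001, 0.001]
wrist_force: [1.3, -3.9, 5.7]
grip_width: 0.0083
gripper_force: 63.1
```

```bash
python3 st.py
```

```text
15.5 yaw_y -83.61 torque [-0.758 -0.27   1.282] F [ 1.3 -3.9  5.7] w 0.008283461307595245 [0.53410539 0.16427065 0.12477121] q7 -1.4287673720599745
```

servo_tool([
  [0,0,0],
  [0,0,0],
  [0,0,0],
  [0,0,0],
], hand=[0,0,0,0], spin=[-0.4,0,0,0])

```text
clock: 15.83
position: [0.5341, 0.1643, 0.1247]
tcp_rot: [0.997, 0.071, 0.001, 0.0]
wrist_force: [1.6, -3.5, 5.6]
grip_width: 0.0082
gripper_force: 50.4
```

```bash
python3 st.py
```

```text
15.8333 yaw_y -81.8 torque [-0.766 -0.336  0.905] F [ 1.6 -3.5  5.6] w 0.008192408122403768 [0.53409387 0.16426234 0.12473961] q7 -1.4007230056601805
```

servo_tool([
  [0,0,0],
  [0,0,0],
  [0,0,0],
  [0,0,0],
], hand=[0,0,0,0], spin=[-0.4,0,0,0])

```text
clock: 16.17
position: [0.5341, 0.1643, 0.1247]
tcp_rot: [0.996, 0.088, 0.001, 0.0]
wrist_force: [2.1, -3.0, 5.3]
grip_width: 0.0082
gripper_force: 43.2
```

```bash
python3 st.py
```

```text
16.1667 yaw_y -79.96 torque [-0.736 -0.365  0.312] F [ 2.1 -3.   5.3] w 0.008176269772780851 [0.5340783  0.16430571 0.1247124 ] q7 -1.3720329365487027
```

servo_tool([
  [0,0,0],
  [0,0,0],
  [0,0,0],
  [0,0,0],
], hand=[0,0,0,0], spin=[-0.2,0,0,0])

```text
clock: 16.5
position: [0.5341, 0.1643, 0.1247]
tcp_rot: [0.995, 0.096, 0.001, -0.0]
wrist_force: [1.8, -4.0, 5.4]
grip_width: 0.0084
gripper_force: 43.0
```

```bash
python3 st.py
```

```text
16.5 yaw_y -79.03 torque [-0.665 -0.338  0.068] F [ 1.8 -4.   5.4] w 0.008356006266278696 [0.53408426 0.16433129 0.12470977] q7 -1.3575270679670342
```

servo_tool([
  [0,0,0],
  [0,0,0],
  [0,0,0],
  [0,0,0],
], hand=[0,0,0,0], spin=[-0.2,0,0,0])

```text
clock: 16.83
position: [0.5341, 0.1643, 0.1247]
tcp_rot: [0.995, 0.104, 0.001, -0.0]
wrist_force: [2.2, -3.3, 5.1]
grip_width: 0.0084
gripper_force: 43.0
```

```bash
python3 st.py
```

```text
16.8333 yaw_y -78.02 torque [-0.686 -0.347  0.079] F [ 2.2 -3.3  5.1] w 0.008383023894822782 [0.53408379 0.16434766 0.12472672] q7 -1.3422071688547552
```

servo_tool([
  [0,0,0],
  [0,0,0],
  [0,0,0],
  [0,0,0],
  [0,0,0],
  [0,0,0],
  [0,0,0],
  [0,0,0],
  [0,0,0],
  [0,0,0],
], hand=[0,0,0,0,0,0,0,0,0,0], spin=[-0.8,-0.8,-0.8,-0.8,-0.8,-0.8,-0.8,-0.8,-0.8,-0.8])

```text
clock: 17.67
position: [0.5336, 0.1651, 0.1247]
tcp_rot: [0.898, 0.44, 0.0, -0.001]
wrist_force: [0.7, -2.2, 5.1]
grip_width: 0.008
gripper_force: 43.1
```

servo_tool([
  [0,0,0],
  [0,0,0],
  [0,0,0],
  [0,0,0],
  [0,0,0],
  [0,0,0],
  [0,0,0],
  [0,0,0],
  [0,0,0],
  [0,0,0],
], hand=[0,0,0,0,0,0,0,0,0,0], spin=[-0.8,-0.8,-0.8,-0.8,-0.8,-0.8,-0.8,-0.8,-0.8,-0.8])

```text
clock: 18.5
position: [0.5327, 0.1654, 0.1247]
tcp_rot: [0.693, 0.721, 0.0, -0.001]
wrist_force: [-1.6, -2.1, 7.3]
grip_width: 0.0082
gripper_force: 43.2
```

servo_tool([
  [0,0,0],
  [0,0,0],
  [0,0,0],
  [0,0,0],
  [0,0,0],
  [0,0,0],
  [0,0,0],
], hand=[0,0,0,0,0,0,0], spin=[-0.8,-0.6,-0.4,0,0,0,0])

```text
clock: 19.08
position: [0.5325, 0.1653, 0.1247]
tcp_rot: [0.636, 0.772, -0.0, -0.001]
wrist_force: [-0.9, -2.0, 7.0]
grip_width: 0.0086
gripper_force: 43.3
```

```bash
python3 st.py; python3 - <<'E'
from bench import snapshot; import cv2,numpy as np
p,_=snapshot("top"); q,_=snapshot("scene"); 
a=cv2.resize(p[150:290,180:420],None,fx=2.5,fy=2.5); b=cv2.resize(q[130:270,230:470],None,fx=2.5,fy=2.5)[:240]
cv2.imwrite("pics/end.png",np.vstack([a,b]))
E
```

```text
19.0833 yaw_y 11.04 torque [-0.514  0.089  0.035] F [-0.9 -2.   7. ] w 0.008596129817406538 [0.53254821 0.16533108 0.12468421] q7 0.04572314994022592
```

View pics/end.png

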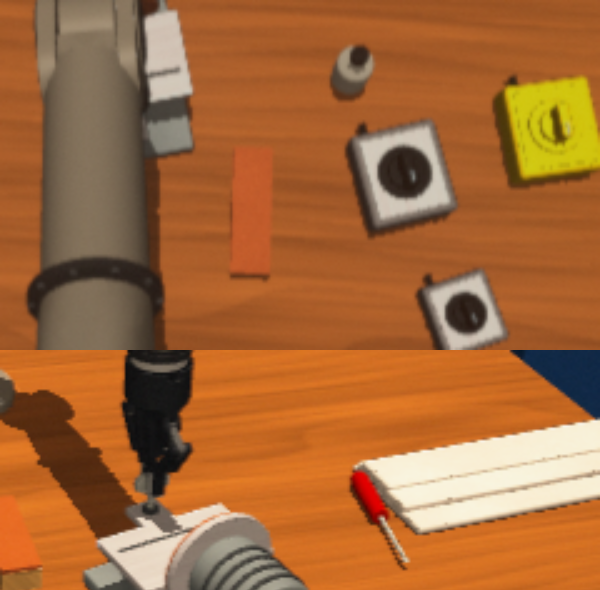

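The top crop shows the bystanders in place and the dial lined up with its box at (405,172). The scene crop shows the gripper holding the thumbscrew at (150,500). The screw is 90° back from where it seated and still gripped, so I'm handing in.

```bash
python3 -c "
from bench import bot; print(bot.hand_in())"
```

```text
the job is handed in; nothing more can be done
None
```

The dial is fully anticlockwise at off, and the thumbscrew was seated, backed off a quarter turn (about 90°) and is still gripped there; the other things on the bench look undisturbed, and the job was handed in at about 19 s with no verdict returned.

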